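Gather the brass basket feet in the tote's lip corner

TASK

Pull the chest's drawer all the way out to its stop and lift the little plywood tote by its carrying bar until it hangs well clear above the drawer. Tilt it towards its corner with the pouring lip until all five brass feet have slid together into that corner, spilling none, and finish while still holding the tote up and clearly tilted like that: do not put it down or let go. Leave the drawer out, keep the tin in it standing, and do not disturb the things on the bench and on the chest.

Things in the scene. Friction and masses are not known exactly. Their poses are not given: they have to be found in the camera images.
- drawer (a joint): how far the chest's one drawer is pulled out, m: 0 shut, 0.25 at its stop. It starts 0 to 0.02 open, slides with about 1 N of friction plus 4 N s/m and stays where it is left
- drawer_handle (a point): centre of the drawer's handle: a level round steel bar, 11 mm thick, 110 long, 42 in front of the drawer's front (36 of free gap behind it), at height 104, 26 below the chest's top. x axis points from the front into the chest (the drawer pulls out along -x), y along the bar. It moves with the drawer
- chest: low pale wooden chest, fixed: 310 mm deep (x), 360 wide (y), 130 high; origin at the centre of its underside, front to -x. One drawer: front panel 15 mm thick, top edge at height 119; inside 250 deep by 316 wide, floor at height 22, side and back walls up to 91. Fully out, all but the last 6 mm of its inside is in front of the chest's top
- tote_bar (a point): middle of the carrying bar of the plywood tote in the drawer (turned any way). Bar along this y axis, level across the tote's middle, 125 mm long, 14 thick (x), 22 high; this point is 66 above the tote's underside. Tote 125 square outside, walls 36 high, 5 thick, about 0.2 to 0.35 kg; an upright 22 wide carries each end of the bar. z up. The lip corner is at +x +y
- tote_corner (a point): inside of the tote's lip corner, on its inner floor: at (+57.5, +57.5, -61) mm from tote_bar in its frame. Outside this corner a small pouring lip sticks out about 12 mm at the rim; the other three corners are plain
- tin: plain metal tin, 40 mm across, 55 high, standing loose in the drawer on the side towards +y of the chest; origin at the centre of its underside, z up
- foot0_c (a point): centre of one of five alike brass basket feet lying loose in the tote: a disc 18 mm across and 7 high with a smaller 12 mm step on top, 10 mm high in all, 16 g; slides on the lacquered floor and walls (friction about 0.12 to 0.17)
- foot1_c (a point): centre of one of five alike brass basket feet lying loose in the tote: a disc 18 mm across and 7 high with a smaller 12 mm step on top, 10 mm high in all, 16 g; slides on the lacquered floor and walls (friction about 0.12 to 0.17)
- foot2_c (a point): centre of one of five alike brass basket feet lying loose in the tote: a disc 18 mm across and 7 high with a smaller 12 mm step on top, 10 mm high in all, 16 g; slides on the lacquered floor and walls (friction about 0.12 to 0.17)
- foot3_c (a point): centre of one of five alike brass basket feet lying loose in the tote: a disc 18 mm across and 7 high with a smaller 12 mm step on top, 10 mm high in all, 16 g; slides on the lacquered floor and walls (friction about 0.12 to 0.17)
- foot4_c (a point): centre of one of five alike brass basket feet lying loose in the tote: a disc 18 mm across and 7 high with a smaller 12 mm step on top, 10 mm high in all, 16 g; slides on the lacquered floor and walls (friction about 0.12 to 0.17)
- secateurs: red-handled secateurs, about 150 mm long, lying on the chest's top; bystander
- mug: white mug, 76 mm across, 85 high, standing on the chest's top; bystander
- awl: awl with a wooden handle, 210 mm long, lying on the bench beyond the end of the drawer's way; bystander
- phone: black phone, 150 by 73 by 8 mm, lying on the bench beyond the end of the drawer's way, towards the chest's +y side; bystander
- pliers: blue-handled pliers, 170 mm long, lying on the bench beyond the end of the drawer's way; bystander

How it is judged:
By the outcome, as a careful person would: the job done as asked, in the order asked, and still so for the second after the job is handed in, while the arm keeps its last pose, push and grip.
It also fails if it takes over 51 s, if anything falls off the work surface, if the arm or the gripper's body presses on something with over 40 N, if the wrist force passes 120 N, or if a joint passes its speed limit or range.

ROBOT

A 6-joint arm with a two-finger parallel gripper is mounted at the origin on the work surface. World frame = base frame: x ahead of the robot, y to its left, z up, the work surface at z = 0. Lengths are in m, angles in rad, forces in N, time in s.
With the tool pointing down it reaches from about 0.275 to 0.75 m from the base axis. Payload 10.2 kg.
Tool frame: the origin (TCP) lies at the very end of the fingers, on their centre line; the grasp point (between the pads) lies 19 mm behind it (r.pinch_z is the distance from the TCP to the grasp point, in m); z points along the fingers, y is the line along which they close (so a half turn about z gives the same grasp; the last joint's range is limited). The gripper opens to 88 mm and grips with 3 to 60 N. Pads are 18 mm wide; open, the fingers measure 123 mm over their backs; the gripper's body (75 mm by 187 mm) begins 45 mm behind the grasp point.
Start: joints at [1.122, 0.313, 1.498, -0, 1.331, -0.223], TCP at [0.118, 0.512, 0.239] pointing down, gripper open.
Joint ranges: [-2.94, 2.94], [-0.97, 2.17], [0.19, 2.56], [-1.23, 4.37], [0.02, 3.11], [-2.88, 2.88]. Speed limits (rad/s): [2.39, 2.39, 3.01, 3.14, 3.14, 3.14].

INTERFACE

Orientations are given as a 3x3 rotation matrix whose columns are the frame's x, y, z axes.
In Python, from cell import r, imaging, close_job, nets gives the robot as it stands.
- The arm moves only by the tool step_arm, never from a script. Its argument "targets" is a list of rows, each a list of 3 entries, a list of its own where there are three numbers: the shift along the world's x, y, z in mm, then the turn, a rotation vector about the world's x, y, z in rad, then the opening, from -1 (shut) to 1 (fully open), so that 0 is half open. In form: [[[tx, ty, tz], [wx, wy, wz], gripper], ...]. A call has 1 to 8 rows; each row shifts and turns the commanded pose from where the row before left it; what a row does not reach is not made up. A row lasts 1/10 s, in which the tool goes at most 50 mm and 8.59 degrees, less where a joint would pass 70% of its speed; a pose out of reach is approached as far as the arm can. A call with a gripper value outside its range is refused whole. The fingers move at their own pace and stop on an object; "newtons" is the grip in N (left out, the last holds). Time passes only in rows, so rows that do not move let the fingers close. It gives the time, the measured TCP pose, the force, the opening and the grip force at its end, in the units of the state.
- r.read_state(): the state, without advancing time (a new reading comes with each control period).
- imaging.read_camera(name): name is "side" or "top"; returns the picture (400x640x3 uint8, red, green, blue); there is no depth.
- imaging.camera_model(name): a dict with "intrinsics" (3x3 intrinsics, pixels), "T" (4x4, takes a point from camera to world coordinates). Camera axes: x right, y up, looking along -z (the intrinsics and any distortion apply to the point x, -y, -z); pixel columns grow to the right and rows downward; lengths in m; the calibration is good to about 2 mm. A picture is of the moment at which its call begins. camera_model takes no time and is no camera call.
- close_job(): hands the job in; it is judged then, once.
Trained networks look in the newest picture that a camera, given by its name, has taken for a name from the list of things; names that differ only in an ending like _2 or _b are one class to them, and where a whole thing is asked for, a point or a joint stands for the part that bears it (a point fixed in the world has none). Each returns a list of dicts, best first, with "confidence" (0 to 1); they miss things now and then, are a little off and sometimes report something else, mostly with a low value. They report only what shows in the picture. A call takes as long as a camera call.
- nets.trace(camera, target): "pixels" (400x640 bool, what is visible of it) and "xy" ([column, row] in pixels, amid what is visible of it).
The state is a dict: "time": time; "q": joint angles; "joint_vel": joint speeds; "tau": joint torques, N m; "ee_pos": TCP position; "tool_rot": TCP orientation; "contact_force": force on the tool from outside, world axes, zero at the start; "moment": the same for the moment, N m; "opening": opening from 0.0 (shut) to 1.0 (fully open); "grip_force": force on a finger pad.
Only numpy, scipy, OpenCV 4.12 (cv2) and the standard library are available. Lean on these libraries where they do the work, as an engineer would, in place of code of your own. Each camera call takes 0.05 s, during which the arm holds its last target. There are 200 camera calls.

## Working session

There is one attempt and no reset: what is moved stays moved. The work goes in short steps, Python scripts to look and compute and a tool call to move; the robot and the scene stay as the last step left them, time stands still between calls to the robot, and variables do not carry over. Pictures are saved under pics/ and viewed, at most 13 in all, crops included, and the job is handed in when it is done.

Besides the shell and the picture viewer there is one more tool, called by a JSON object that holds its "op" and its "data", one argument or row to a line. step_arm: Moves the arm, as the interface text tells. Its arguments: {"type":"object","properties":{"targets":{"type":"array","items":{"type":"array"}},"newtons":{"type":"number"}},"required":["targets"]}

```bash
mkdir -p pics; cat > h.py <<'E'
import numpy as np, cv2
from cell import r, imaging, close_job, nets
def ray(cam,px):
    m=imaging.camera_model(cam);K=np.array(m["intrinsics"]);T=np.array(m["T"])
    d=np.linalg.inv(K)@np.array([px[0],px[1],1.]);d=np.array([d[0],-d[1],-d[2]])
    return T[:3,3],T[:3,:3]@d
def onz(cam,px,z):
    o,d=ray(cam,px);return o+d*(z-o[2])/d[2]
def proj(cam,p):
    m=imaging.camera_model(cam);K=np.array(m["intrinsics"]);T=np.array(m["T"])
    c=np.linalg.inv(T)@np.append(p,1);u=K@np.array([c[0],-c[1],-c[2]]);return u[:2]/u[2]
def shot(cam,name):
    im=imaging.read_camera(cam);cv2.imwrite(f"pics/{name}.png",im[:,:,::-1].copy());return im
E
python3 - <<'E'
from h import *
np.set_printoptions(precision=3,suppress=True)
a=shot("top","t0");b=shot("side","s0")
cv2.imwrite("pics/both.png",np.vstack([a,b])[:,:,::-1][:, :].copy())
for c in("top","side"):
    print(c,imaging.camera_model(c)["T"],imaging.camera_model(c).keys())
    for n,z in(("chest",.13),("drawer_handle",.104),("secateurs",.14),("mug",.085+.13),("phone",.008),("pliers",.01),("awl",.01),("tote_bar",.1),("tin",.077)):
        l=nets.trace(c,n)
        for e in l[:2]: print(n,round(e["confidence"],2),e["xy"],onz(c,e["xy"],z),e["pixels"].sum())
E
```

```text
top [[-0.023  0.999 -0.033  0.511]
 [-0.999 -0.022  0.023 -0.023]
 [ 0.022  0.033  0.999  1.282]
 [ 0.     0.     0.     1.   ]] dict_keys(['intrinsics', 'T'])
chest 0.82 [437.4, 195.2] [ 0.552 -0.348  0.13 ] 18243
drawer_handle 0.81 [380.8, 204.0] [ 0.534 -0.214  0.104] 2016
secateurs 0.59 [471.6, 224.2] [ 0.48  -0.425  0.14 ] 681
mug 0.89 [459.4, 172.1] [ 0.6   -0.375  0.215] 1287
phone 0.59 [222.5, 186.0] [0.594 0.19  0.008] 1532
pliers 0.73 [205.4, 312.9] [0.261 0.24  0.01 ] 659
pliers 0.56 [166.0, 238.2] [0.459 0.34  0.01 ] 357
awl 0.92 [169.8, 237.0] [0.462 0.33  0.01 ] 413
awl 0.55 [459.5, 172.2] [ 0.617 -0.443  0.01 ] 1338
side [[ 0.046  0.637 -0.77  -0.172]
 [-0.999  0.043 -0.024 -0.07 ]
 [ 0.018  0.77   0.638  0.71 ]
 [ 0.     0.     0.     1.   ]] dict_keys(['intrinsics', 'T'])
chest 0.92 [449.4, 233.5] [ 0.442 -0.329  0.13 ] 19268
drawer_handle 0.81 [391.0, 229.1] [ 0.476 -0.215  0.104] 3074
secateurs 0.64 [494.9, 217.6] [ 0.488 -0.433  0.14 ] 845
mug 0.6 [463.2, 171.7] [ 0.546 -0.361  0.215] 1588
phone 0.8 [225.1, 211.2] [0.619 0.194 0.008] 1179
pliers 0.68 [166.9, 336.4] [0.246 0.224 0.01 ] 1297
awl 0.57 [150.9, 247.2] [0.476 0.34  0.01 ] 480
tote_bar 0.39 [395.7, 226.2] [ 0.49  -0.228  0.1  ] 2909
```

View pics/t0.png

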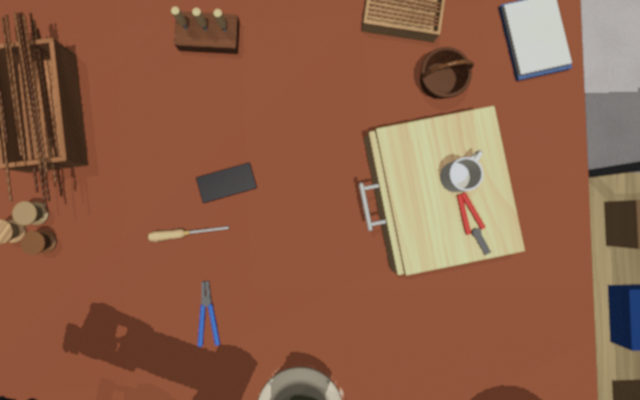

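View pics/s0.png

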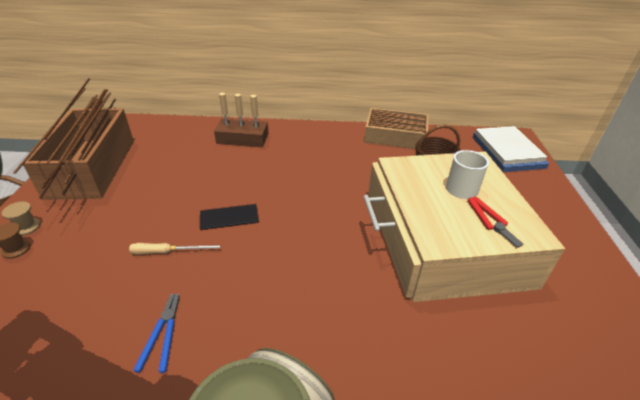

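The top view shows the chest with its front facing image-left (world +y). The handle bar runs from about (362,184) to (370,229), and the chest top's corners are at about (376,130), (494,107), (524,252) and (405,274). The phone, awl and pliers lie to the left, beyond the drawer's way.

```bash
python3 - <<'E'
from h import *
np.set_printoptions(precision=4,suppress=True)
P=[onz("top",p,.13)[:2] for p in((376,130),(494,107),(524,252),(405,274))]
print(P,[np.linalg.norm(P[i]-P[(i+1)%4]) for i in range(4)])
for i,j in((0,1),(3,2)): d=P[j]-P[i];print("xaxis",np.degrees(np.arctan2(d[1],d[0])))
for i,j in((3,0),(2,1)): d=P[j]-P[i];print("yaxis",np.degrees(np.arctan2(d[1],d[0])))
for c,ps in(("top",((362,184),(370,229))),("side",((367,198),(378,227)))):
  print(c,[onz(c,p,.109) for p in ps])
# handle bar by brightness near the front
im=imaging.read_camera("top")
m=(im.min(2)>120); m[:, :355]=0;m[:,374:]=0;m[:175]=0;m[240:]=0
ys,xs=np.nonzero(m);print(len(xs)); 
c,(w,h),a=cv2.minAreaRect(np.c_[xs,ys].astype(np.float32));print(c,w,h,a,onz("top",c,.108))
s=r.read_state();print(s["ee_pos"],s["tool_rot"],s["opening"],s["contact_force"],s["time"])
E
```

```text
[array([ 0.7135, -0.2031]), array([ 0.7644, -0.4935]), array([ 0.41 , -0.554]), array([ 0.3645, -0.2634])] [np.float64(0.29480630654252105), np.float64(0.3595254791990225), np.float64(0.294170510045834), np.float64(0.35415871342607663)]
xaxis -80.06381214517134
xaxis -81.10873383530834
yaxis 9.805194986620048
yaxis 9.69803007125353
top [array([ 0.5845, -0.1682,  0.109 ]), array([ 0.4737, -0.1849,  0.109 ])]
side [array([ 0.5743, -0.1673,  0.109 ]), array([ 0.4752, -0.1862,  0.109 ])]
259
(366.0, 206.5) 47.0 14.0 90.0 [ 0.5291 -0.1767  0.108 ]
[0.1176 0.5117 0.2387] [[-0.9746  0.2239 -0.    ]
 [ 0.2239  0.9746 -0.    ]
 [ 0.     -0.     -1.    ]] 0.9996391912164225 [-0.3631  0.8679 -0.2488] 1.05
```

{"op": "step_arm", "data": {
  "targets": [
    [[24,-40,0],[0,0,0.05],-0.32],
    [[24,-40,0],[0,0,0.05],-0.32],
    [[24,-40,0],[0,0,0.05],-0.32],
    [[24,-40,0],[0,0,0.05],-0.32],
    [[24,-40,0],[0,0,0.05],-0.32],
    [[24,-40,0],[0,0,0.05],-0.32],
    [[24,-40,0],[0,0,0.05],-0.32],
    [[24,-40,0],[0,0,0.046],-0.32]
  ]
}}

```text
time: 1.85
ee_pos: [0.3101, 0.19, 0.239]
tool_rot: [[-0.985, -0.172, 0.001], [-0.172, 0.985, 0.0], [-0.001, 0.0, -1.0]]
contact_force: [1.1, 0.0, 0.1]
opening: 0.342
grip_force: 0.0
```

{"op": "step_arm", "data": {
  "targets": [
    [[24,-41,0],[0,0,0],-0.32],
    [[24,-41,0],[0,0,0],-0.32],
    [[24,-41,0],[0,0,0],-0.32],
    [[24,-41,0],[0,0,0],-0.32],
    [[24,-41,0],[0,0,0],-0.32],
    [[24,-41,-10],[0,0,0],-0.32],
    [[24,-41,-10],[0,0,0],-0.32],
    [[24,-41,-10],[0,0,0],-0.32]
  ]
}}

```text
time: 2.65
ee_pos: [0.5023, -0.1383, 0.2084]
tool_rot: [[-0.986, -0.169, 0.0], [-0.169, 0.986, -0.0], [-0.0, -0.0, -1.0]]
contact_force: [0.5, 0.3, 0.4]
opening: 0.339
grip_force: 0.0
```

{"op": "step_arm", "data": {
  "targets": [
    [[13,-20,-10],[0,0,0],-0.32],
    [[13,-20,-10],[0,0,0],-0.32],
    [[0,0,0],[0,0,0],-0.32]
  ]
}}

```text
time: 2.95
ee_pos: [0.5278, -0.1781, 0.1869]
tool_rot: [[-0.986, -0.167, -0.002], [-0.167, 0.986, 0.001], [0.002, 0.001, -1.0]]
contact_force: [-0.3, 0.1, -0.8]
opening: 0.337
grip_force: 0.0
```

{"op": "step_arm", "data": {
  "targets": [
    [[0,0,-25],[0,0,0],-0.32],
    [[0,0,-25],[0,0,0],-0.32],
    [[0,0,-15],[0,0,0],-0.32],
    [[0,0,-15],[0,0,0],-0.32],
    [[0,0,-15],[0,0,0],-0.32]
  ]
}}

```text
time: 3.45
ee_pos: [0.5274, -0.1755, 0.0937]
tool_rot: [[-0.985, -0.17, 0.0], [-0.17, 0.985, -0.0], [-0.0, -0.0, -1.0]]
contact_force: [0.4, -0.2, 0.2]
opening: 0.337
grip_force: 0.0
```

{"op": "step_arm", "data": {
  "newtons": 15,
  "targets": [
    [[0,0,0],[0,0,0],-1],
    [[0,0,0],[0,0,0],-1],
    [[0,0,0],[0,0,0],-1],
    [[0,0,0],[0,0,0],-1]
  ]
}}

```text
time: 3.85
ee_pos: [0.5279, -0.1763, 0.0948]
tool_rot: [[-0.986, -0.169, 0.001], [-0.169, 0.986, -0.001], [-0.001, -0.001, -1.0]]
contact_force: [0.2, 0.6, 3.8]
opening: 0.119
grip_force: 15.0
```

{"op": "step_arm", "data": {
  "targets": [
    [[-2,12,0],[0,0,0],-1],
    [[-4.2,25,0],[0,0,0],-1],
    [[-4.2,25,0],[0,0,0],-1],
    [[-4.2,25,0],[0,0,0],-1],
    [[-4.2,25,0],[0,0,0],-1],
    [[-4.2,25,0],[0,0,0],-1],
    [[-4.2,25,0],[0,0,0],-1],
    [[-4.2,25,0],[0,0,0],-1]
  ]
}}

```text
time: 4.65
ee_pos: [0.4952, 0.0116, 0.0947]
tool_rot: [[-0.985, -0.17, -0.001], [-0.17, 0.985, -0.001], [0.001, -0.001, -1.0]]
contact_force: [-5.6, -4.0, 10.5]
opening: 0.117
grip_force: 15.0
```

{"op": "step_arm", "data": {
  "targets": [
    [[-4.2,25,0],[0,0,0],-1],
    [[-1.7,10,0],[0,0,0],-1],
    [[-1,6,0],[0,0,0],-1],
    [[-0.7,4,0],[0,0,0],-1],
    [[-0.3,2,0],[0,0,0],-1]
  ]
}}

```text
time: 5.15
ee_pos: [0.4871, 0.0583, 0.0947]
tool_rot: [[-0.985, -0.17, -0.002], [-0.17, 0.985, -0.001], [0.002, -0.0, -1.0]]
contact_force: [-9.8, -2.0, 12.6]
opening: 0.115
grip_force: 15.0
```

{"op": "step_arm", "data": {
  "targets": [
    [[-2,6,0.5],[0,0,0],-1],
    [[-1.5,5,0.5],[0,0,0],-1],
    [[-0.5,3,0],[0,0,0],-1],
    [[0,0,0],[0,0,0],-1]
  ]
}}

```text
time: 5.55
ee_pos: [0.4851, 0.0687, 0.0948]
tool_rot: [[-0.985, -0.171, 0.002], [-0.171, 0.985, -0.007], [-0.001, -0.007, -1.0]]
contact_force: [3.2, -23.8, -4.1]
opening: 0.119
grip_force: 15.0
```

{"op": "step_arm", "data": {
  "targets": [
    [[0,0,0],[0,0,0],-0.32],
    [[0,0,0],[0,0,0],-0.32],
    [[0,0,0],[0,0,0],-0.32],
    [[0,0,30],[0,0,0],-0.32],
    [[0,0,40],[0,0,0],-0.32],
    [[0,0,45],[0,0,0],0],
    [[-20,30,30],[0,0,0],0.0],
    [[-30,35,15],[0,0,0],0.0]
  ]
}}

```text
time: 6.35
ee_pos: [0.4347, 0.1372, 0.2572]
tool_rot: [[-0.986, -0.168, 0.004], [-0.168, 0.986, 0.001], [-0.004, -0.0, -1.0]]
contact_force: [-0.4, 0.6, -0.1]
opening: 0.502
grip_force: 0.0
```

{"op": "step_arm", "data": {
  "targets": [
    [[-30,35,0],[0,0,0],0],
    [[-30,35,0],[0,0,0],0],
    [[-30,35,0],[0,0,0],0],
    [[-30,35,0],[0,0,0],0]
  ]
}}

```text
time: 6.75
ee_pos: [0.3124, 0.278, 0.2549]
tool_rot: [[-0.986, -0.17, 0.0], [-0.17, 0.986, 0.001], [-0.0, 0.0, -1.0]]
contact_force: [0.6, 0.2, 0.1]
opening: 0.502
grip_force: 0.0
```

```bash
python3 - <<'E'
from h import *
np.set_printoptions(precision=4,suppress=True)
a=shot("top","t1");b=shot("side","s1")
A=cv2.resize(a[40:300,200:540],None,fx=2.2,fy=2.2,interpolation=cv2.INTER_CUBIC);cv2.imwrite("pics/t1c.png",A[:,:,::-1])
B=cv2.resize(b[130:340,200:540],None,fx=2.2,fy=2.2,interpolation=cv2.INTER_CUBIC);cv2.imwrite("pics/s1c.png",B[:,:,::-1])
for c in("top","side"):
    for n,z in(("drawer_handle",.104),("tote_bar",.088),("tin",.077),("foot0_c",.032),("mug",.2)):
        for e in nets.trace(c,n)[:6]: print(c,n,round(e["confidence"],2),e["xy"],onz(c,e["xy"],z),e["pixels"].sum())
s=r.read_state();print(s["ee_pos"],s["q"],s["time"])
E
```

```text
top drawer_handle 0.72 [324.2, 198.4] [ 0.5514 -0.0747  0.104 ] 12097
top tin 0.58 [357.2, 156.0] [ 0.6576 -0.1619  0.077 ] 211
top mug 0.71 [459.2, 174.2] [ 0.5964 -0.3794  0.2   ] 1294
top mug 0.16 [205.5, 312.1] [0.3005 0.2004 0.2   ] 576
side drawer_handle 0.57 [331.8, 219.1] [ 0.4997 -0.0851  0.104 ] 11952
side drawer_handle 0.27 [460.5, 174.1] [ 0.6961 -0.4165  0.104 ] 1610
side tote_bar 0.9 [341.5, 240.2] [ 0.4505 -0.1077  0.088 ] 2961
side tin 0.57 [362.7, 192.2] [ 0.6368 -0.1626  0.077 ] 344
side mug 0.75 [461.9, 172.6] [ 0.5646 -0.3661  0.2   ] 1504
[0.3147 0.2762 0.2547] [ 0.439   0.0617  1.761  -0.      1.3191 -1.3007] 7.35
```

View pics/t1c.png

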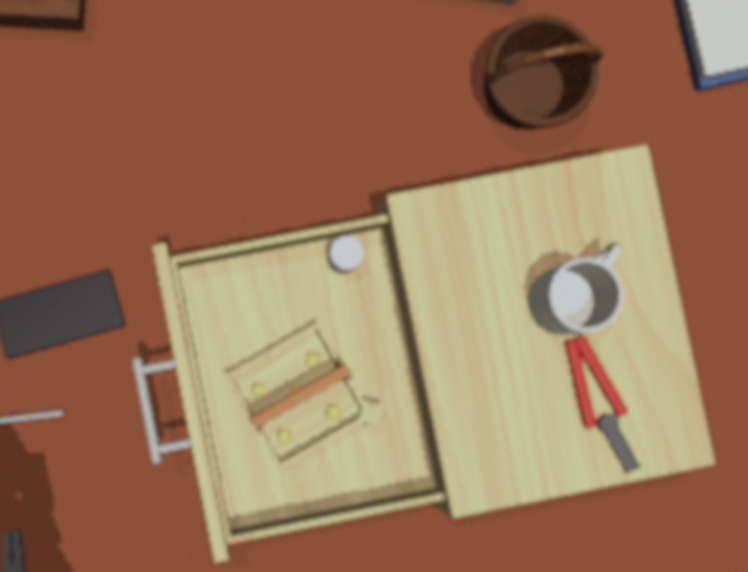

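View pics/s1c.png

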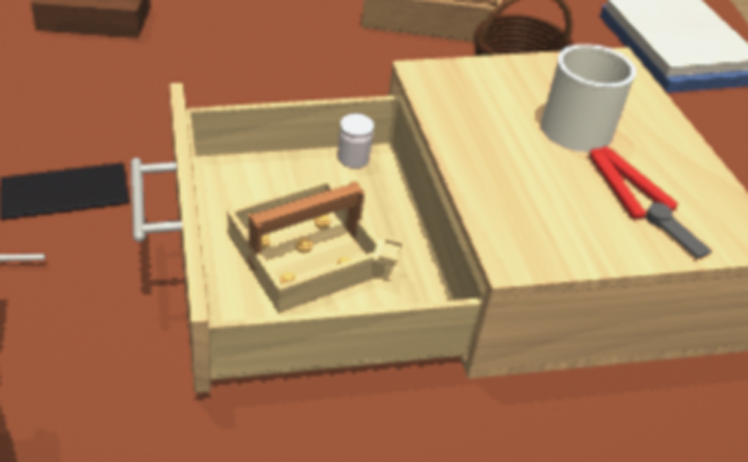

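The top crop shows the drawer fully out, with the tin standing at crop (346,252). The tote's bar runs from crop (253,420) to (350,373), with the lip at (372,412), towards the chest and lower right. The side view agrees, with the feet spread over the tote's floor.

```bash
python3 - <<'E'
from h import *
np.set_printoptions(precision=4,suppress=True)
a=cv2.imread("pics/t1.png")
h=cv2.cvtColor(a,cv2.COLOR_BGR2HSV)
x0,y0,x1,y1=305,200,365,240
s=h[y0:y1,x0:x1].astype(int)
m=(s[...,0]<13)&(s[...,1]>100)&(s[...,2]>120)
n,l,st,_=cv2.connectedComponentsWithStats(m.astype(np.uint8));k=1+st[1:,4].argmax();print(st)
ys,xs=np.nonzero(l==k)
c,(w,hh),an=cv2.minAreaRect(np.c_[xs+x0,ys+y0].astype(np.float32));print(c,w,hh,an)
b=cv2.boxPoints((c,(w,hh),an));print([onz("top",p,.099) for p in b])
# ends by hand
E_=[onz("top",(200+u/2.2,40+v/2.2),.099) for u,v in((254,421),(350,373))]
d=E_[1]-E_[0];print(E_,np.linalg.norm(d),np.degrees(np.arctan2(d[1],d[0])),(E_[0]+E_[1])/2)
print("c",onz("top",c,.099))
# side: bar top edge ends in crop (250,213?),(362,187)
print("side",[onz("side",(200+u/2.2,130+v/2.2),.099) for u,v in((250,219),(361,187))])
print("lip",onz("top",(200+372/2.2,40+412/2.2),.058))
print("tin",onz("top",(200+346/2.2,40+252/2.2),.077))
print("handle",onz("top",(200+146/2.2,40+410/2.2),.109))
E
```

```text
Traceback (most recent call last):
ValueError: attempt to get argmax of an empty sequence
```

```bash
cat > bar.py <<'E'
from h import *
np.set_printoptions(precision=4,suppress=True)
a=cv2.imread("pics/t1.png").astype(int)
x0,y0,x1,y1=305,195,365,240
s=a[y0:y1,x0:x1]; B,G,R=s[...,0],s[...,1],s[...,2]
print(a[40+397*10//22, 200+300*10//22], a[40+int(400/2.2),200+int(290/2.2)])
m=(R>1.6*G)&(R>130)
n,l,st,_=cv2.connectedComponentsWithStats(m.astype(np.uint8));print(st)
k=1+st[1:,4].argmax()
ys,xs=np.nonzero(l==k)
c,(w,hh),an=cv2.minAreaRect(np.c_[xs+x0,ys+y0].astype(np.float32));print(c,w,hh,an)
b=cv2.boxPoints((c,(w,hh),an));print(np.array([onz("top",p,.099) for p in b]))
E_=[onz("top",(200+u/2.2,40+v/2.2),.099) for u,v in((254,421),(350,373))]
d=E_[1]-E_[0];print(E_,np.linalg.norm(d),np.degrees(np.arctan2(d[1],d[0])),(E_[0]+E_[1])/2)
print("c",onz("top",c,.099))
print("side",[onz("side",(200+u/2.2,130+v/2.2),.099) for u,v in((250,213),(361,185))])
print("lip",onz("top",(200+372/2.2,40+412/2.2),.058))
print("tin",onz("top",(200+346/2.2,40+252/2.2),.077))
print("handle",onz("top",(200+146/2.2,40+410/2.2),.109))
E
python3 bar.py
```

```text
[ 93 134 185] [ 89 128 177]
[[   0    0   60   45 2700]]Traceback (most recent call last):
  File "bar.py", line 9, in <module>
    k=1+st[1:,4].argmax()
        ~~~~~~~~~~~~~~~^^
ValueError: attempt to get argmax of an empty sequence
```

```bash
sed -i 's/R>1.6\*G)&(R>130)/R>1.5*G)\&(R>130)/; s/^m=/print(np.sort((R\/G).ravel())[::-30][:12] if 0 else np.quantile(R\/G,[.5,.8,.9,.95,.98,1]))\nm=/' bar.py; python3 bar.py; sed -i 's/1.5\*G/1.42*G/' bar.py; python3 bar.py
```

```text
[ 93 134 185] [ 89 128 177]
[1.0541 1.1178 1.2609 1.3806 1.3939 1.4505]
[[   0    0   60   45 2700]]
[ 93 134 185] [ 89 128 177]
[1.0541 1.1178 1.2609 1.3806 1.3939 1.4505]
[[   0    0   60   45 2697]
 [  48   11    2    2    3]]
(353.7500305175781, 206.75003051757812) 0.7071067094802856 1.4142134189605713 45.0
[[ 0.5287 -0.1456  0.099 ]
 [ 0.5311 -0.1482  0.099 ]
 [ 0.5298 -0.1494  0.099 ]
 [ 0.5274 -0.1468  0.099 ]]
[array([ 0.4708, -0.0514,  0.099 ]), array([ 0.5221, -0.1606,  0.099 ])] 0.12058408654241064 -64.84361319226504 [ 0.4964 -0.106   0.099 ]
c [ 0.5293 -0.1475  0.099 ]
side [array([ 0.4772, -0.0455,  0.099 ]), array([ 0.5273, -0.1592,  0.099 ])]
lip [ 0.4765 -0.1898  0.058 ]
tin [ 0.6613 -0.1622  0.077 ]
handle [0.4862 0.0683 0.109 ]Traceback (most recent call last):
  File "bar.py", line 10, in <module>
    k=1+st[1:,4].argmax()
        ~~~~~~~~~~~~~~~^^
ValueError: attempt to get argmax of an empty sequence
```

```bash
sed -i 's/1.5\*G/1.3*G/;s/1.42\*G/1.3*G/' bar.py; python3 bar.py
```

```text
[ 93 134 185] [ 89 128 177]
[1.0541 1.1178 1.2609 1.3806 1.3939 1.4505]
[[   0    0   60   45 2465]
 [   9   11   44   29  235]]
(336.0, 219.5) 6.198379993438721 47.874900817871094 60.10109329223633
[[ 0.4773 -0.0472  0.099 ]
 [ 0.5338 -0.1512  0.099 ]
 [ 0.5204 -0.1585  0.099 ]
 [ 0.4639 -0.0545  0.099 ]]
[array([ 0.4708, -0.0514,  0.099 ]), array([ 0.5221, -0.1606,  0.099 ])] 0.12058408654241064 -64.84361319226504 [ 0.4964 -0.106   0.099 ]
c [ 0.4988 -0.1028  0.099 ]
side [array([ 0.4772, -0.0455,  0.099 ]), array([ 0.5273, -0.1592,  0.099 ])]
lip [ 0.4765 -0.1898  0.058 ]
tin [ 0.6613 -0.1622  0.077 ]
handle [0.4862 0.0683 0.109 ]
```

{"op": "step_arm", "data": {
  "targets": [
    [[18,-38,0],[0,0,-0.13],0],
    [[18,-38,0],[0,0,-0.13],0],
    [[18,-38,0],[0,0,-0.13],0],
    [[18,-38,0],[0,0,-0.13],0],
    [[18,-38,0],[0,0,-0.13],0],
    [[18,-38,0],[0,0,-0.13],0],
    [[18,-38,0],[0,0,-0.13],0],
    [[18,-38,0],[0,0,-0.13],0]
  ]
}}

```text
time: 8.15
ee_pos: [0.4587, -0.0295, 0.2548]
tool_rot: [[-0.64, 0.768, 0.0], [0.768, 0.64, -0.0], [-0.0, 0.0, -1.0]]
contact_force: [0.3, 0.5, 0.1]
opening: 0.501
grip_force: 0.0
```

{"op": "step_arm", "data": {
  "targets": [
    [[20,-38,-20],[0,0,-0.13],0],
    [[20,-38,-20],[0,0,-0.13],0],
    [[0,0,-30],[0,0,0],0],
    [[0,0,-30],[0,0,0],0],
    [[0,0,0],[0,0,0],0]
  ]
}}

```text
time: 8.65
ee_pos: [0.4966, -0.1032, 0.1515]
tool_rot: [[-0.426, 0.905, -0.006], [0.905, 0.426, 0.003], [0.005, -0.005, -1.0]]
contact_force: [-0.2, -0.3, 0.5]
opening: 0.503
grip_force: 0.0
```

```bash
python3 - <<'E'
from h import *
np.set_printoptions(precision=4,suppress=True)
a=shot("top","t2");b=shot("side","s2")
s=r.read_state();p=np.array(s["ee_pos"]);R=np.array(s["tool_rot"]);print(p,np.degrees(np.arctan2(R[1,1],R[0,1])),s["q"],s["contact_force"],s["time"])
B=cv2.resize(b[150:300,260:460],None,fx=4,fy=4,interpolation=cv2.INTER_CUBIC)
for q in (p,): 
    u=(proj("side",[p[0],p[1],.099])-[260,150])*4;print(u);cv2.circle(B,(int(u[0]),int(u[1])),4,(0,255,0),1)
cv2.imwrite("pics/s2c.png",B[:,:,::-1])
E
```

```text
[ 0.4985 -0.1036  0.1555] 25.25540245055702 [-0.4353  0.3609  1.6615  0.      1.119  -0.8761] [0.8919 0.4445 0.4941] 8.75
[319.5726 285.9291]
```

View pics/s2c.png

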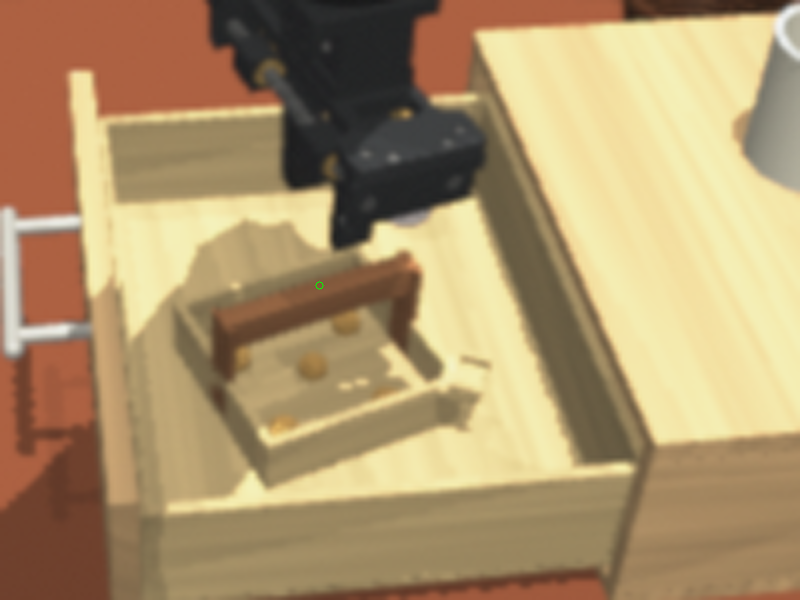

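The side crop shows the projected grasp point (320,286) lying on the middle of the bar's top face, which runs from (215,315) to (410,262). I can go down and grip.

{"op": "step_arm", "data": {
  "targets": [
    [[0,0,-25],[0,0,0],0],
    [[0,0,-25],[0,0,0],0],
    [[0,0,-20],[0,0,0],0],
    [[0,0,-16],[0,0,0],0],
    [[0,0,0],[0,0,0],0]
  ]
}}

```text
time: 9.25
ee_pos: [0.4983, -0.1033, 0.0689]
tool_rot: [[-0.427, 0.904, -0.0], [0.904, 0.427, 0.0], [0.0, -0.0, -1.0]]
contact_force: [0.2, -0.3, 0.6]
opening: 0.501
grip_force: 0.0
```

{"op": "step_arm", "data": {
  "newtons": 50,
  "targets": [
    [[0,0,0],[0,0,0],-1],
    [[0,0,0],[0,0,0],-1],
    [[0,0,0],[0,0,0],-1],
    [[0,0,0],[0,0,0],-1],
    [[0,0,0],[0,0,0],-1],
    [[0,0,0],[0,0,0],-1]
  ]
}}

```text
time: 9.85
ee_pos: [0.4987, -0.1035, 0.0694]
tool_rot: [[-0.427, 0.904, 0.001], [0.904, 0.427, -0.001], [-0.001, 0.001, -1.0]]
contact_force: [-0.8, 0.5, 5.2]
opening: 0.155
grip_force: 49.5
```

{"op": "step_arm", "data": {
  "targets": [
    [[0,0,3],[0,0,0],-1],
    [[0,0,6],[0,0,0],-1],
    [[0,0,10],[0,0,0],-1],
    [[0,0,15],[0,0,0],-1],
    [[0,0,20],[0,0,0],-1],
    [[0,0,22],[0,0,0],-1],
    [[0,0,22],[0,0,0],-1],
    [[0,0,22],[0,0,0],-1]
  ]
}}

```text
time: 10.65
ee_pos: [0.498, -0.1032, 0.1902]
tool_rot: [[-0.427, 0.904, -0.0], [0.904, 0.427, -0.0], [-0.0, -0.0, -1.0]]
contact_force: [-0.2, 0.1, -4.4]
opening: 0.154
grip_force: 49.5
```

{"op": "step_arm", "data": {
  "targets": [
    [[0,0,22],[0,0,0],-1],
    [[0,2,22],[0,0,0],-1],
    [[0,4,22],[0,0,0],-1],
    [[0,4,22],[0,0,0],-1],
    [[0,4,20],[0,0,0],-1],
    [[0,3,15],[0,0,0],-1],
    [[0,0,8],[0,0,0],-1],
    [[0,0,4],[0,0,0],-1]
  ]
}}

```text
time: 11.45
ee_pos: [0.4981, -0.0863, 0.3244]
tool_rot: [[-0.427, 0.904, 0.0], [0.904, 0.427, -0.0], [-0.0, 0.0, -1.0]]
contact_force: [-0.0, 0.1, -3.8]
opening: 0.152
grip_force: 49.5
```

{"op": "step_arm", "data": {
  "targets": [
    [[0,0,0],[0.019,-0.0065,0],-1],
    [[0,0,0],[0.019,-0.0065,0],-1],
    [[0,0,0],[0.019,-0.0065,0],-1],
    [[0,0,0],[0.019,-0.0065,0],-1],
    [[0,0,0],[0.019,-0.0065,0],-1],
    [[0,0,0],[0.019,-0.0065,0],-1],
    [[0,0,0],[0.019,-0.0065,0],-1],
    [[0,0,0],[0.019,-0.0065,0],-1]
  ]
}}

```text
time: 12.25
ee_pos: [0.4982, -0.0864, 0.3237]
tool_rot: [[-0.43, 0.901, 0.052], [0.895, 0.418, 0.153], [0.116, 0.113, -0.987]]
contact_force: [0.2, 0.4, -3.8]
opening: 0.153
grip_force: 49.5
```

{"op": "step_arm", "data": {
  "targets": [
    [[0,0,0],[0.019,-0.0065,0],-1],
    [[0,0,0],[0.019,-0.0065,0],-1],
    [[0,0,0],[0.019,-0.0065,0],-1],
    [[0,0,0],[0.019,-0.0065,0],-1],
    [[0,0,0],[0.019,-0.0065,0],-1],
    [[0,0,0],[0.019,-0.0065,0],-1],
    [[0,0,0],[0.019,-0.0065,0],-1],
    [[0,0,0],[0.019,-0.0065,0],-1]
  ]
}}

```text
time: 13.05
ee_pos: [0.4983, -0.0864, 0.3237]
tool_rot: [[-0.439, 0.893, 0.103], [0.869, 0.393, 0.3], [0.228, 0.221, -0.948]]
contact_force: [0.9, -0.2, -4.0]
opening: 0.15
grip_force: 49.6
```

{"op": "step_arm", "data": {
  "targets": [
    [[0,0,0],[0.019,-0.0065,0],-1],
    [[0,0,0],[0.019,-0.0065,0],-1],
    [[0,0,0],[0.019,-0.0065,0],-1],
    [[0,0,0],[0.019,-0.0065,0],-1],
    [[0,0,0],[0.019,-0.0065,0],-1],
    [[0,0,0],[0.019,-0.0065,0],-1],
    [[0,0,0],[0.019,-0.0065,0],-1],
    [[0,0,0],[0.019,-0.0065,0],-1]
  ]
}}

```text
time: 13.85
ee_pos: [0.4983, -0.0863, 0.3237]
tool_rot: [[-0.453, 0.878, 0.151], [0.827, 0.351, 0.44], [0.334, 0.324, -0.885]]
contact_force: [-0.6, 0.1, -3.5]
opening: 0.15
grip_force: 49.5
```

{"op": "step_arm", "data": {
  "targets": [
    [[0,0,0],[0.019,-0.0065,0],-1],
    [[0,0,0],[0.019,-0.0065,0],-1],
    [[0,0,0],[0.019,-0.0065,0],-1],
    [[0,0,0],[0,0,0],-1],
    [[0,0,0],[0,0,0],-1],
    [[0,0,0],[0,0,0],-1],
    [[0,0,0],[0,0,0],-1],
    [[0,0,0],[0,0,0],-1]
  ]
}}

```text
time: 14.65
ee_pos: [0.4983, -0.0862, 0.3238]
tool_rot: [[-0.46, 0.872, 0.167], [0.807, 0.333, 0.488], [0.37, 0.359, -0.857]]
contact_force: [0.1, -0.2, -4.3]
opening: 0.15
grip_force: 49.6
```

```bash
python3 - <<'E'
from h import *
np.set_printoptions(precision=3,suppress=True)
a=shot("top","t3");b=shot("side","s3")
s=r.read_state();p=np.array(s["ee_pos"]);R=np.array(s["tool_rot"])
# tote frame: x=-tool y, y=-tool x, z=-tool z ; bar at pinch
T=np.c_[-R[:,1],-R[:,0],-R[:,2]]; bar=p-R[:,2]*r.pinch_z
corner=bar+T@[.0575,.0575,-.061]
print("corner",corner,s["time"],s["q"],s["contact_force"])
for c in("top","side"):
  print(c,"corner px",proj(c,corner))
  for e in nets.trace(c,"foot0_c"): print(e["confidence"],e["xy"])
  print([(n,nets.trace(c,n)[:1] and nets.trace(c,n)[0]["xy"]) for n in("tin","mug","secateurs")])
ims=[]
for c,im in(("top",a),("side",b)):
  u=proj(c,bar);x,y=int(u[0])-65,int(u[1])-65;x=max(x,0);y=max(y,0)
  ims.append(cv2.resize(im[y:y+130,x:x+130],(400,400),interpolation=cv2.INTER_CUBIC));print(c,x,y)
cv2.imwrite("pics/c3.png",np.hstack(ims)[:,:,::-1])
E
```

```text
corner [ 0.482 -0.131  0.246] 14.75 [-0.66   0.229  1.478  0.511  1.62  -1.124] [-0.044  0.255 -3.743]
top corner px [353.87  227.747]
[('tin', [354.7, 156.5]), ('mug', [460.4, 174.0]), ('secateurs', [470.4, 220.4])]
side corner px [357.901 173.242]
[('tin', [362.7, 193.0]), ('mug', [463.6, 170.7]), ('secateurs', [492.1, 217.8])]
top 275 157
side 277 61
```

View pics/c3.png

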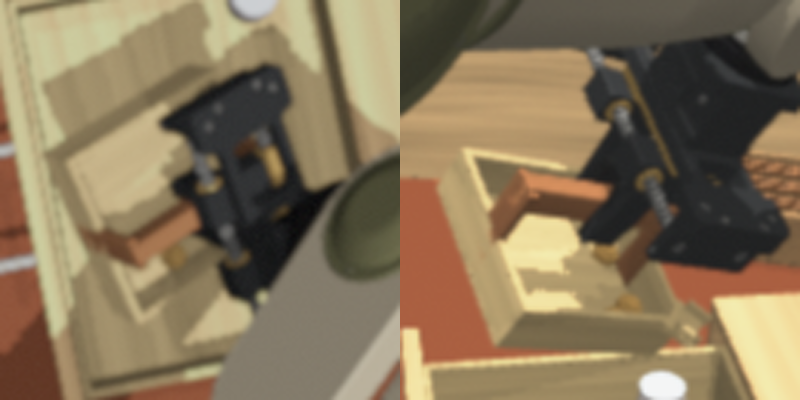

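```bash
cat > tote.py <<'E'
from h import *
np.set_printoptions(precision=1,suppress=True)
def frame():
    s=r.read_state();p=np.array(s["ee_pos"]);R=np.array(s["tool_rot"])
    return np.c_[-R[:,1],-R[:,0],-R[:,2]], p-R[:,2]*r.pinch_z
def local(c,px,z):
    T,b=frame();o,d=ray(c,px);n=T[:,2];return T.T@(o+d*((b+n*z-o)@n)/(d@n)-b)*1000
def pj(c,l):
    T,b=frame();return proj(c,b+T@np.array(l)/1000)
E
python3 - <<'E'
from tote import *
for c,x,y,o in(("top",275,157,0),("side",277,61,400)):
  for l in((-62,-62,-30),(62,-62,-30),(62,62,-30),(-62,62,-30),(62,-62,-66),(62,62,-66),(0,-62,11),(0,62,11)):
    print(c,l,(pj(c,l)-[x,y])*400/130+[o,0])
k=.325
for n,c,px in(("s1","side",(277+205*k,61+253*k)),("s2","side",(277+228*k,61+303*k)),("t1","top",(275+177*k,157+257*k))): print(n,local(c,px,-56))
E
```

```text
top (-62, -62, -30) [ 66.9 156.6]
top (62, -62, -30) [134.6 321.6]
top (62, 62, -30) [276.  228.1]
top (-62, 62, -30) [217.9  67.6]
top (62, -62, -66) [106.9 308.9]
top (62, 62, -66) [245.4 218.8]
top (0, -62, 11) [134.8 253.7]
top (0, 62, 11) [284.4 158.3]
side (-62, -62, -30) [465.2 144.9]
side (62, -62, -30) [522.9 306.3]
side (62, 62, -30) [684.8 323.1]
side (-62, 62, -30) [621.2 174.3]
side (62, -62, -66) [492.6 343. ]
side (62, 62, -66) [652.2 356. ]
side (0, -62, 11) [527.5 176. ]
side (0, 62, 11) [689.1 204.6]
s1 [-53695.   60524.2 -56000. ]
s2 [-48786.5  60817.1 -56000. ]
t1 [ 29198.9  26865.4 -56000. ]
```

```bash
sed -i 's/b+n\*z-o/b+n*z*.001-o/' tote.py; python3 - <<'E'
from tote import *
k=.325
for n,c,px in(("s1","side",(277+205*k,61+253*k)),("s2","side",(277+228*k,61+303*k)),("t1","top",(275+177*k,157+257*k))): print(n,local(c,px,-56))
E
```

```text
s1 [-13.1  46.3 -56. ]
s2 [ 28.   48.8 -56. ]
t1 [ 52.7  -3.8 -56. ]
```

{"op": "step_arm", "data": {
  "targets": [
    [[0,0,0],[0,0,0],-1],
    [[0,0,0],[0,0,0],-1]
  ]
}}

```text
time: 15.65
ee_pos: [0.4983, -0.0863, 0.3237]
tool_rot: [[-0.46, 0.872, 0.167], [0.807, 0.332, 0.488], [0.37, 0.359, -0.857]]
contact_force: [0.5, -0.3, -3.9]
opening: 0.151
grip_force: 49.6
```

```bash
cat >> tote.py <<'E'
def warp(c,im,z=-53,h=70,s=5.5):
    src=np.float32([pj(c,(x,y,z)) for x,y in((-h,-h),(h,-h),(h,h),(-h,h))])
    n=int(2*h*s);dst=np.float32([(0,n),(n,n),(n,0),(0,0)])
    n=400;dst=np.float32([(0,n),(n,n),(n,0),(0,0)])
    return cv2.warpPerspective(im,cv2.getPerspectiveTransform(src,dst),(n,n),flags=cv2.INTER_CUBIC)
def both(name):
    W=np.hstack([warp(c,shot(c,name+c)) for c in("top","side")])
    cv2.imwrite(f"pics/{name}.png",W[:,:,::-1].copy())
E
python3 -c "
from tote import *
both('w4')"
```

```text
(no output)
```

View pics/w4.png

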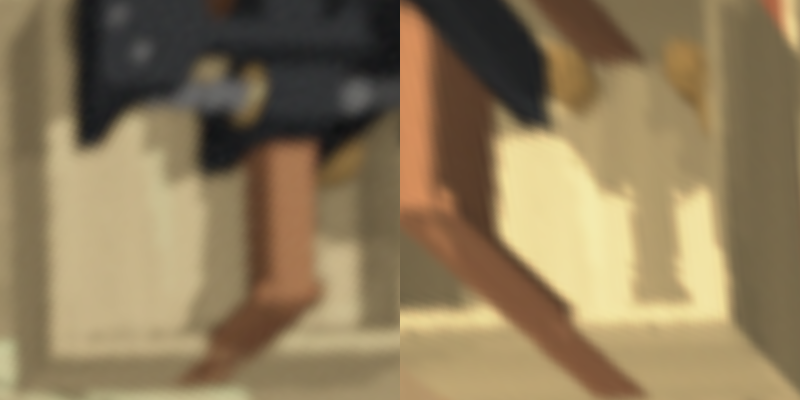

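```bash
python3 -c "
from tote import *
b=cv2.imread('pics/w4side.png');x,y,w,h=318,110,72,66
B=cv2.resize(b[y:y+h,x:x+w],None,fx=9,fy=9,interpolation=cv2.INTER_CUBIC)
def pt(l,col):
    u=(pj('side',l)-[x-.5,y-.5])*9;cv2.circle(B,(int(u[0]),int(u[1])),3,col,-1)
for l in((-11,57.5,-61),(11,57.5,-61),(57.5,57.5,-61),(57.5,57.5,-30)):pt(l,(0,0,255))
for l in((48.5,48.5,-54),(30.5,48.5,-54),(12.5,48.5,-54),(-20,48.5,-54)):pt(l,(0,255,0))
cv2.imwrite('pics/z5.png',B)
"
```

```text
(no output)
```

View pics/z5.png

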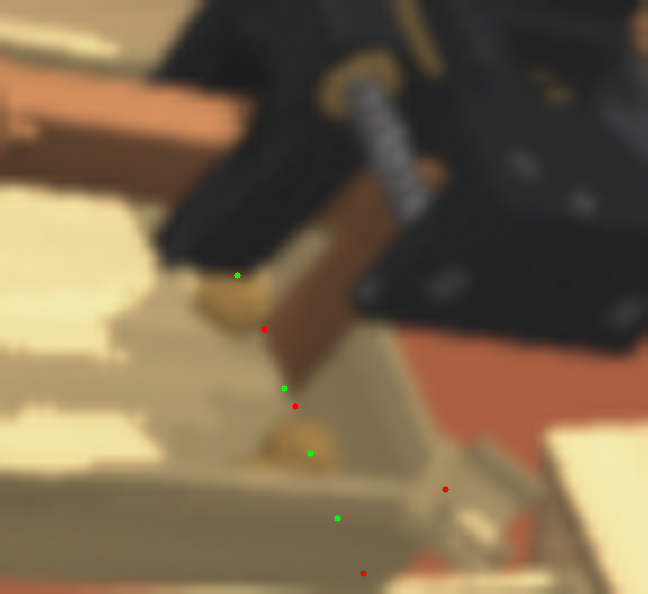

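The zoom shows one foot at about (233,300), caught behind the bar's upright, which stands inside the +y wall. The others lie in and near the lip corner. I'll level the +y slope so this foot slides clear of the upright along +x, then tilt back.

{"op": "step_arm", "data": {
  "targets": [
    [[0,0,0],[-0.025,-0.0095,-0.0103],-1],
    [[0,0,0],[-0.025,-0.0095,-0.0103],-1],
    [[0,0,0],[-0.025,-0.0095,-0.0103],-1],
    [[0,0,0],[-0.025,-0.0095,-0.0103],-1],
    [[0,0,0],[-0.025,-0.0095,-0.0103],-1],
    [[0,0,0],[-0.025,-0.0095,-0.0103],-1],
    [[0,0,0],[-0.025,-0.0095,-0.0103],-1],
    [[0,0,0],[-0.025,-0.0095,-0.0103],-1]
  ]
}}

```text
time: 16.55
ee_pos: [0.4982, -0.0863, 0.3237]
tool_rot: [[-0.41, 0.872, 0.268], [0.897, 0.332, 0.29], [0.164, 0.359, -0.919]]
contact_force: [-0.1, 0.2, -3.6]
opening: 0.153
grip_force: 49.6
```

{"op": "step_arm", "data": {
  "targets": [
    [[0,0,0],[-0.025,-0.0095,-0.0103],-1],
    [[0,0,0],[-0.025,-0.0095,-0.0103],-1],
    [[0,0,0],[-0.025,-0.0095,-0.0103],-1],
    [[0,0,0],[-0.025,-0.0095,-0.0103],-1],
    [[0,0,0],[-0.025,-0.0095,-0.0103],-1],
    [[0,0,0],[-0.025,-0.0095,-0.0103],-1],
    [[0,0,0],[-0.025,-0.0095,-0.0103],-1],
    [[0,0,0],[-0.025,-0.0095,-0.0103],-1]
  ]
}}

```text
time: 17.35
ee_pos: [0.4982, -0.0863, 0.3237]
tool_rot: [[-0.338, 0.872, 0.354], [0.94, 0.332, 0.078], [-0.049, 0.359, -0.932]]
contact_force: [0.4, -0.7, -4.3]
opening: 0.15
grip_force: 49.6
```

{"op": "step_arm", "data": {
  "targets": [
    [[0,0,0],[0,0,0],-1],
    [[0,0,0],[0,0,0],-1],
    [[0,0,0],[0,0,0],-1]
  ]
}}

```text
time: 17.65
ee_pos: [0.4983, -0.0864, 0.3237]
tool_rot: [[-0.339, 0.872, 0.353], [0.94, 0.332, 0.081], [-0.047, 0.359, -0.932]]
contact_force: [-0.1, 0.0, -3.7]
opening: 0.149
grip_force: 49.6
```

```bash
cat >> tote.py <<'E'
def brass(c,im,z=-53):
    W=warp(c,im,z).astype(int);R,G,B=W[...,0],W[...,1],W[...,2]
    m=((R>110)&(G>.62*R)&(G<.85*R)&(B<.52*R)).astype(np.uint8)
    n,l,st,ce=cv2.connectedComponentsWithStats(m)
    return [(st[i,4],np.array([ce[i][0]/400*140-70,70-ce[i][1]/400*140])) for i in range(1,n) if st[i,4]>150]
E
python3 -c "
from tote import *
for c in('top','side'): print(c,'old',brass(c,cv2.imread(f'pics/w4{c}.png')[:,:,::-1])); print(brass(c,shot(c,'w6'+c)))
print(frame()[0].round(3)*1)
b=cv2.imread('pics/w6side.png');u=pj('side',(30,30,-55)).astype(int);print(u)
x,y=u[0]-45,u[1]-40;cv2.imwrite('pics/z6.png',cv2.resize(b[y:y+75,x:x+85],None,fx=8,fy=8,interpolation=cv2.INTER_CUBIC))
"
```

```text
top old [(np.int32(1508), array([14.2, 63.3])), (np.int32(8161), array([ 35.7, -22.9])), (np.int32(515), array([ 19.3, -65.9]))]
[(np.int32(5758), array([33.5, 50.9])), (np.int32(197), array([-6.8, 41.4])), (np.int32(659), array([22.2, 16.4])), (np.int32(2374), array([ 28.9, -53. ]))]
side old [(np.int32(911), array([41.5, 56. ])), (np.int32(15592), array([-49.7, -17.9])), (np.int32(1669), array([ 0.4, 17.5])), (np.int32(1460), array([40.7, 18.4])), (np.int32(1268), array([ 61.5, -49.3]))]
[(np.int32(854), array([68.3, 38.8])), (np.int32(2317), array([36.3, 40.9])), (np.int32(6143), array([-47.9, -23.5])), (np.int32(1808), array([ -3.5, -66.6]))]
[[-0.9  0.3 -0.4]
 [-0.3 -0.9 -0.1]
 [-0.4  0.   0.9]]
[354 154]
```

View pics/z6.png

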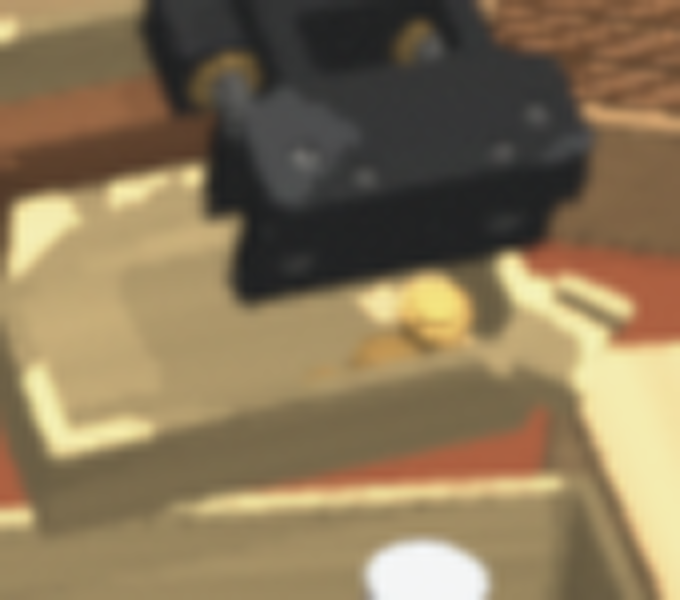

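{"op": "step_arm", "data": {
  "targets": [
    [[0,0,0],[0.025,0.0095,0.0103],-1],
    [[0,0,0],[0.025,0.0095,0.0103],-1],
    [[0,0,0],[0.025,0.0095,0.0103],-1],
    [[0,0,0],[0.025,0.0095,0.0103],-1],
    [[0,0,0],[0.025,0.0095,0.0103],-1],
    [[0,0,0],[0.025,0.0095,0.0103],-1],
    [[0,0,0],[0.025,0.0095,0.0103],-1],
    [[0,0,0],[0.025,0.0095,0.0103],-1]
  ]
}}

```text
time: 18.55
ee_pos: [0.4983, -0.0864, 0.3237]
tool_rot: [[-0.411, 0.872, 0.266], [0.896, 0.332, 0.294], [0.168, 0.359, -0.918]]
contact_force: [-0.0, -0.3, -4.1]
opening: 0.152
grip_force: 49.6
```

{"op": "step_arm", "data": {
  "targets": [
    [[0,0,0],[0.025,0.0095,0.0103],-1],
    [[0,0,0],[0.025,0.0095,0.0103],-1],
    [[0,0,0],[0.025,0.0095,0.0103],-1],
    [[0,0,0],[0.025,0.0095,0.0103],-1],
    [[0,0,0],[0.025,0.0095,0.0103],-1],
    [[0,0,0],[0.025,0.0095,0.0103],-1],
    [[0,0,0],[0.025,0.0095,0.0103],-1],
    [[0,0,0],[0.025,0.0095,0.0103],-1]
  ]
}}

```text
time: 19.35
ee_pos: [0.4983, -0.0864, 0.3237]
tool_rot: [[-0.461, 0.872, 0.166], [0.806, 0.332, 0.49], [0.372, 0.36, -0.856]]
contact_force: [0.9, -0.4, -3.9]
opening: 0.149
grip_force: 49.6
```

{"op": "step_arm", "data": {
  "targets": [
    [[0,0,0],[0,0,0],-1],
    [[0,0,0],[0,0,0],-1],
    [[0,0,0],[0,0,0],-1]
  ]
}}

```text
time: 19.65
ee_pos: [0.4982, -0.0862, 0.3239]
tool_rot: [[-0.46, 0.872, 0.167], [0.807, 0.333, 0.488], [0.37, 0.36, -0.857]]
contact_force: [0.3, -0.1, -3.8]
opening: 0.152
grip_force: 49.6
```

```bash
python3 -c "
from tote import *
b=shot('side','w7side');t=shot('top','w7top')
x,y,w,h=318,110,72,66
B=cv2.resize(b[y:y+h,x:x+w],None,fx=6,fy=6,interpolation=cv2.INTER_CUBIC)
u=pj('top',(30,20,-55)).astype(int);a,c=u[0]-30,u[1]-33
A=cv2.resize(t[c:c+66,a:a+60],None,fx=6,fy=6,interpolation=cv2.INTER_CUBIC)
for q,nm,ox,oy in((B,'side',x,y),(A,'top',a,c)):
  for l in((48.5,48.5,-54),(48.5,30.5,-54),(48.5,12.5,-54),(48.5,-5.5,-54)):
    v=((pj(nm,l)-[ox-.5,oy-.5])*6).astype(int);cv2.circle(q,tuple(int(i) for i in v),2,(0,255,0),-1)
cv2.imwrite('pics/z7.png',np.hstack([B,A])[:,:,::-1])
print(frame()[0][2]*100)
"
```

```text
[-36.  -37.   85.7]
```

View pics/z7.png

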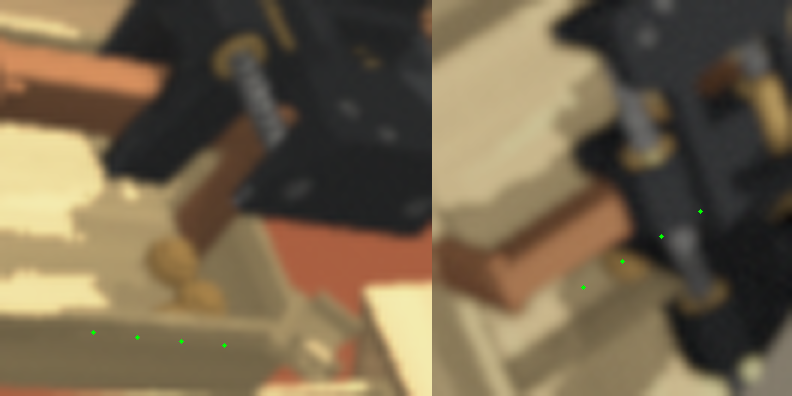

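{"op": "step_arm", "data": {
  "targets": [
    [[0,0,0],[-0.025,-0.0095,-0.0103],-1],
    [[0,0,0],[-0.025,-0.0095,-0.0103],-1],
    [[0,0,0],[-0.025,-0.0095,-0.0103],-1],
    [[0,0,0],[-0.025,-0.0095,-0.0103],-1],
    [[0,0,0],[-0.025,-0.0095,-0.0103],-1],
    [[0,0,0],[-0.025,-0.0095,-0.0103],-1],
    [[0,0,0],[-0.025,-0.0095,-0.0103],-1],
    [[0,0,0],[-0.025,-0.0095,-0.0103],-1]
  ]
}}

```text
time: 20.55
ee_pos: [0.4982, -0.0863, 0.3237]
tool_rot: [[-0.41, 0.872, 0.268], [0.897, 0.332, 0.29], [0.164, 0.359, -0.919]]
contact_force: [0.4, -0.1, -3.9]
opening: 0.152
grip_force: 49.6
```

{"op": "step_arm", "data": {
  "targets": [
    [[0,0,0],[-0.025,-0.0095,-0.0103],-1],
    [[0,0,0],[-0.025,-0.0095,-0.0103],-1],
    [[0,0,0],[-0.025,-0.0095,-0.0103],-1],
    [[0,0,0],[-0.025,-0.0095,-0.0103],-1],
    [[0,0,0],[-0.025,-0.0095,-0.0103],-1],
    [[0,0,0],[-0.025,-0.0095,-0.0103],-1],
    [[0,0,0],[-0.025,-0.0095,-0.0103],-1],
    [[0,0,0],[-0.025,-0.0095,-0.0103],-1]
  ]
}}

```text
time: 21.35
ee_pos: [0.4982, -0.0863, 0.3237]
tool_rot: [[-0.338, 0.872, 0.354], [0.94, 0.332, 0.078], [-0.049, 0.359, -0.932]]
contact_force: [-0.1, -1.0, -5.2]
opening: 0.152
grip_force: 49.6
```

{"op": "step_arm", "data": {
  "targets": [
    [[4,2,0],[0,0,0],-1],
    [[-4,-2,0],[0,0,0],-1],
    [[4,2,0],[0,0,0],-1],
    [[-4,-2,0],[0,0,0],-1],
    [[0,0,0],[0,0,0],-1],
    [[0,0,0],[0,0,0],-1]
  ]
}}

```text
time: 21.95
ee_pos: [0.4982, -0.0865, 0.3237]
tool_rot: [[-0.338, 0.872, 0.353], [0.94, 0.332, 0.08], [-0.047, 0.359, -0.932]]
contact_force: [-0.9, 0.1, -3.6]
opening: 0.15
grip_force: 49.6
```

{"op": "step_arm", "data": {
  "targets": [
    [[0,0,0],[0.025,0.0095,0.0103],-1],
    [[0,0,0],[0.025,0.0095,0.0103],-1],
    [[0,0,0],[0.025,0.0095,0.0103],-1],
    [[0,0,0],[0.025,0.0095,0.0103],-1],
    [[0,0,0],[0.025,0.0095,0.0103],-1],
    [[0,0,0],[0.025,0.0095,0.0103],-1],
    [[0,0,0],[0.025,0.0095,0.0103],-1],
    [[0,0,0],[0.025,0.0095,0.0103],-1]
  ]
}}

```text
time: 22.75
ee_pos: [0.4983, -0.0864, 0.3237]
tool_rot: [[-0.411, 0.872, 0.266], [0.896, 0.332, 0.294], [0.168, 0.359, -0.918]]
contact_force: [-0.3, -0.5, -4.0]
opening: 0.151
grip_force: 49.6
```

{"op": "step_arm", "data": {
  "targets": [
    [[0,0,0],[0.025,0.0095,0.0103],-1],
    [[0,0,0],[0.025,0.0095,0.0103],-1],
    [[0,0,0],[0.025,0.0095,0.0103],-1],
    [[0,0,0],[0.025,0.0095,0.0103],-1],
    [[0,0,0],[0.025,0.0095,0.0103],-1],
    [[0,0,0],[0.025,0.0095,0.0103],-1],
    [[0,0,0],[0.025,0.0095,0.0103],-1],
    [[0,0,0],[0.025,0.0095,0.0103],-1]
  ]
}}

```text
time: 23.55
ee_pos: [0.4983, -0.0864, 0.3237]
tool_rot: [[-0.461, 0.872, 0.166], [0.806, 0.332, 0.49], [0.372, 0.359, -0.856]]
contact_force: [0.1, 0.2, -3.9]
opening: 0.15
grip_force: 49.6
```

{"op": "step_arm", "data": {
  "targets": [
    [[3,3,0],[0,0,0],-1],
    [[-3,-3,0],[0,0,0],-1],
    [[3,3,0],[0,0,0],-1],
    [[-3,-3,0],[0,0,0],-1],
    [[0,0,0],[0,0,0],-1],
    [[0,0,0],[0,0,0],-1],
    [[0,0,0],[0,0,0],-1]
  ]
}}

```text
time: 24.25
ee_pos: [0.4982, -0.0863, 0.3238]
tool_rot: [[-0.46, 0.872, 0.167], [0.807, 0.332, 0.488], [0.37, 0.36, -0.857]]
contact_force: [-0.4, 0.2, -4.9]
opening: 0.157
grip_force: 49.6
```

```bash
python3 -c "
from tote import *
b=shot('side','w8side');t=shot('top','w8top')
o=cv2.imread('pics/w7side.png')[:,:,::-1];print('diff to w7',np.abs(b.astype(int)-o)[110:176,318:390].mean())
def cr(x,y,w,h,f,im): return cv2.resize(im[y:y+h,x:x+w],None,fx=f,fy=f,interpolation=cv2.INTER_CUBIC)
B=cr(318,110,72,66,6,b)
u=pj('top',(30,20,-55)).astype(int);a,c=u[0]-30,u[1]-33
A=cr(a,c,60,66,6,t)
for q,nm,ox,oy in((B,'side',318,110),(A,'top',a,c)):
  for l in((30.5,48.5,-54),(12.5,48.5,-54),(30.5,30.5,-54)):
    v=((pj(nm,l)-[ox-.5,oy-.5])*6).astype(int);cv2.circle(q,tuple(int(i) for i in v),2,(0,255,0),-1)
C=np.hstack([B,A]);D=cv2.resize(b[120:310,150:570],(792,204),interpolation=cv2.INTER_AREA) if 0 else cv2.resize(b[140:300,200:540],(C.shape[1],190))
cv2.imwrite('pics/z8.png',np.vstack([C,D])[:,:,::-1]);s=r.read_state();print(s['time'],s['grip_force'],s['contact_force'])
for n in('tin','mug','secateurs','phone','awl','pliers'):print(n,[(e['xy'],round(e['confidence'],2)) for e in nets.trace('side',n)[:1]])
"
```

```text
diff to w7 0.8196548821548821
24.35 49.550417102873325 [-0.8  0.6 -4.2]
tin [([359.8, 192.0], 0.73)]
mug [([463.7, 173.0], 0.64)]
secateurs [([493.9, 220.1], 0.59)]
phone [([226.0, 213.7], 0.56)]
awl [([173.9, 246.2], 0.47)]
pliers []
```

View pics/z8.png

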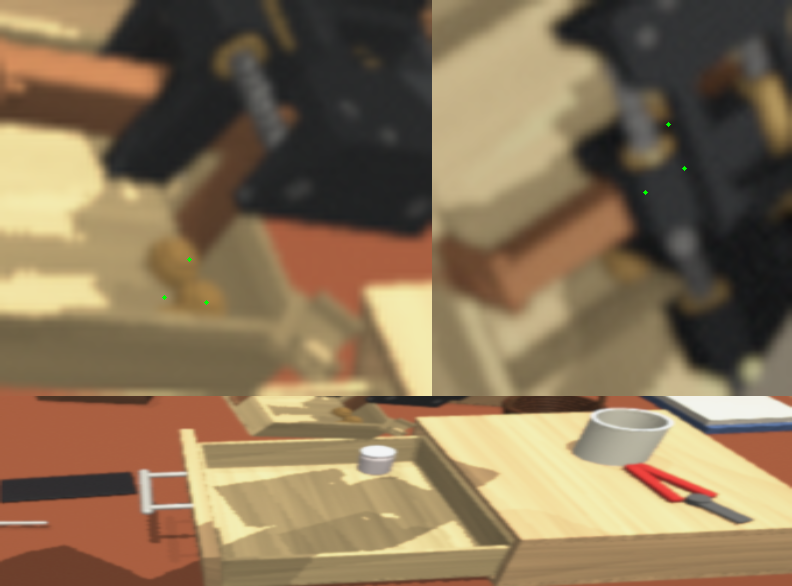

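The feet form a compact chain of touching discs in the lip corner, and none is left behind the upright. The drawer is out, the tin is standing, and nothing on the chest has moved.

```bash
python3 -c "
from h import *
print(close_job())"
```

```text
the job is handed in; nothing more can be done
None
```

I handed the job in at about 24 s of the 51 s limit: the drawer is out to its stop, and the tote is held about 31° toward its lip corner above the drawer. I infer all five feet are gathered in that corner: three showed in the last pictures, the two at the corner were hidden, and the farthest is about 46 mm from it. I saw no spill; the tin is standing and the mug, secateurs, phone and awl look undisturbed. The network missed the pliers in the last picture, but the arm never went near them.

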